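# Clear the filter bay and hook the rinsed filter cassette back in

### The arm

A 6-joint arm with a two-finger parallel gripper is mounted at the origin on a cart in front of the work surface, level with it; the furniture and walls round the work are solid. World frame = base frame: x ahead of the robot, y to its left, z up, the work surface at z = 0. Lengths are in m, angles in rad, forces in N, time in s.
With the tool pointing down it reaches from about 0.325 to 1 m from the base axis. Payload 5.1 kg.
Tool frame: the origin (TCP) lies midway between the tips of the shut fingers; the grasp point (between the pads) lies 19 mm behind it (robot.tcp_to_grasp is the z of the grasp point in the tool frame, in m); z points along the fingers, y is the line along which they close (so a half turn about z gives the same grasp; the last joint's range is limited). The gripper opens to 85 mm and grips with 20 to 120 N. Pads are 22 mm wide; open, the fingers measure 114 mm over their backs; the gripper's body (76 mm by 85 mm) begins 54 mm behind the grasp point. The pads swing forward as they close: fully open they stand 13 mm farther back than shut.
Start: joints at [1.191, 0.124, 1.65, -0, 1.367, -0.083], TCP at [0.19, 0.622, 0.21] pointing down, gripper open.
Joint ranges: [-2.61, 2.61], [-1.02, 2.33], [0.03, 2.71], [-1.35, 4.49], [0.32, 2.68], [-2.91, 2.91]. Speed limits (rad/s): [2.57, 2.57, 3.14, 3.14, 3.14, 3.14].

### API

Orientations are given as a rotation vector (axis times angle).
In Python, from workcell import sensors, vision, order, robot gives the robot as it stands.
- The arm moves only by the shell command python3 -m crank 'ROWS'. ROWS is a JSON object of lists of equal length, an entry for each row: "translation": the shift along the world's x, y, z in cm, a list of three; "dr": the turn, a rotation vector about the world's x, y, z in degrees, a list of three; "grip": the finger opening in cm, from 0 to 8.54. A call has 1 to 20 rows; each row shifts and turns the commanded pose from where the row before left it; what a row does not reach is not made up. A row lasts 1/12 s, in which the tool goes at most 41.7 mm and 7.16 degrees, less where a joint would pass 70% of its speed; a pose out of reach is approached as far as the arm can. A call with a gripper value outside its range is refused whole. The fingers move at their own pace and stop on an object; the grip force is fixed at half the most. Time passes only in rows, so rows that do not move let the fingers close. It gives the time, the measured TCP pose, the force, the opening and the grip force at its end, in the units of the state.
- sensors.state(): the state, without advancing time (a new reading comes with each control period).
- vision.camera(name): name is "scene" or "top"; returns (picture, depth): 480x640x3 uint8, red, green, blue; 480x640 float32, m along the optical axis (not along the pixel's ray), 0 where there is no reading.
- vision.camera_params(name): a dict with "fx", "fy", "cx", "cy" (pixels), "rvec" (rotation vector, rad) and "tvec" (3), from world to camera coordinates, as OpenCV has them. Camera axes: x right, y down, z forward; pixel columns grow to the right and rows downward; lengths in m; the calibration is good to about 2 mm. A picture is of the moment at which its call begins. camera_params takes no time and is no camera call.
- order.close_job(): hands the job in; it is judged then, once.
The state is a dict: "time_s": time; "joints": joint angles; "joint_velocities": joint speeds; "effort": joint torques, N m; "ee_pos": TCP position; "orientation": TCP orientation; "contact_force": force on the tool from outside, world axes, zero at the start; "wrist_torque": the same for the moment, N m; "grip_width": finger opening in m; "grip_force": force on a finger pad.
Only numpy, scipy, OpenCV 4.12 (cv2) and the standard library are available. Lean on these libraries where they do the work, as an engineer would, in place of code of your own. Each camera call takes 0.05 s, during which the arm holds its last target. There are 200 camera calls.

### The job

Someone has left the salt shaker in the open bay of the water-filter station: stand it upright in the middle of the round blue-rimmed tray. Then take the rinsed filter cassette from its sloping drying stand, hook its tongue under the blue lip of the bay while the cassette is still tilted, and swing the other end down until it lies flat and the orange spring catch has snapped over it. Do not disturb the pepper mill, dropper bottle, tin and glass that stand around.

Things in the scene. Friction and masses are not known exactly. Their poses are not given: they have to be found in the camera images.
- station: White water-filter station, fixed, 179 x 100 x 43 mm high (x -72 to +106). Origin: on the worktop under the centre of its open-topped bay; x from the lip end (near the robot) to the catch end, z up. Bay: 133 long (x -66.5 to 66.5), 84 wide, floor 22 mm and walls 42 mm above the worktop. It stands in one of three places side by side (stand and tray have the others), turned up to 0.3 rad.
- lip_edge (a point): Middle of the lower free edge of the station's blue lip, which reaches 12 mm over the -x end of the bay: at x = -54.5, y = 0, z = 36 mm of the station, so 14 mm of room lies under it; the lip's top is at 43 mm. Same axes as the station.
- catch (a joint): Orange spring catch, middle of the bay's +x end: 0 m sprung out, up to 0.008 m pushed back along the station's +x (1.4 N at 0, 2.8 N at 4 mm). Its nose reaches 4 mm into the bay (to x = 62.5 mm) at height 34 mm, with a steep (65 deg) face above. The cassette's tail, pressed down with some 3 to 8 N, pushes it back; it then springs out over the frame plate.
- cassette_grip (a point): Point in the mid-plane of the cassette's white grip rib, 41 mm above its underside. Axes: x from tongue to tail, y across, z up out of its top. Rib: 16 thick (x), 48 wide (y), 20 to 50 mm above the underside. Seated: axes as the station's, this point at about x = 6 (4.5 to 7.5), y = 0, z = 63 mm of the station. Starts on the stand, tilted 30 deg, tongue low and towards the robot.
- cassette: Filter cassette, 130 to 250 g, origin on its underside, 6 mm to -x of the grip point, same axes. White frame plate 118 x 78 x 8 mm (x -53 to 65 of this origin); level with the underside a tongue 56 wide, 5 thick reaches 12 mm further (to x = -65); blue hump 84 x 64 mm (x -33 to 51) up to 20 mm; grip rib across it up to 50 mm.
- cassette_nose (a point): The tip of the cassette's tongue, middle of its 56 mm width and 5 mm thickness: 71 mm to -x of and 38.5 mm below the grip point in the cassette's axes. Same axes.
- stand: Dark metal drying stand, fixed, footprint 120 x 90 mm. Origin: on the worktop under its middle; its deck of slats slopes 30 deg, rising towards its +x from 12 to 78 mm; the cassette lies on it with its tongue against a stop bar 10 mm high at the low end (-x). Turned up to 0.3 rad.
- tray: Round tray with a blue rim and a pale middle, 171 mm across, fixed. Origin: on the worktop under its centre; a thing set on its middle stands 13 mm above the worktop.
- shaker_mid (a point): Salt shaker, glass with white salt and a grey top, round, 44 across x 90 mm high (34 across in its top 16 mm), 85 to 170 g; the point is on its axis, half-way up (45 mm), z up its axis. At the start it stands in the bay of the station, near its middle.
- pepper_mill: Bystander: dark wooden pepper mill, 58 across x 170 mm high, loose; origin at the centre of its underside. Behind it, beyond x = 0.6 m, wall cabinets overhang the worktop from 0.46 m up: keep the arm clear of them.
- dropper_bottle: Bystander: small brown dropper bottle, 34 across x 102 mm high, loose; origin at the centre of its underside.
- tin: Bystander: food tin, 75 across x 58 mm high, loose; origin at the centre of its underside.
- glass: Bystander: drinking glass, 81 across x 91 mm high, loose; origin at the centre of its underside.
- shaker: The salt shaker as a whole: origin at the centre of its underside.
Mind the look-alikes: they are no part of the job. What is shaped like the cassette but yellow is not meant.

How it is judged:
On the way, in this order (a step that is already met when the one before it is completed fails the run):
1. the salt shaker stands upright on the middle of the tray, let go (horizontal distance between shaker_mid and tray below 0.04 m and angle between shaker_mid's own z axis and vertical below 0.12 rad and height (world z) of shaker_mid between 0.052 and 0.066 m and contact force between the fingers and shaker below 0.1 N), for 0.2 s.
2. the cassette's tongue is under the blue lip while the cassette is still tilted (more than 7 deg) (x of cassette_nose in the frame of station between -0.068 and -0.0565 m and y of cassette_nose in the frame of station between -0.01 and 0.01 m and z of cassette_nose in the frame of station between 0.021 and 0.036 m and angle between cassette_grip's own z axis and vertical above 0.12 rad), for 0.1 s.
At the end, for the whole second after the job is handed in: Cassette flat in the bay (tilt under 2.5 deg, height within 3 mm, square within 4.5 deg), tongue 2 mm or more under the lip, catch sprung out over it (under 2 mm); shaker upright on the tray, within 40 mm of its centre; both at rest (horizontal distance between shaker_mid and tray below 0.04 m and angle between shaker_mid's own z axis and vertical below 0.12 rad and height (world z) of shaker_mid between 0.052 and 0.066 m and x of cassette_nose in the frame of station between -0.068 and -0.0565 m and y of cassette_nose in the frame of station between -0.01 and 0.01 m and z of cassette_nose in the frame of station between 0.021 and 0.036 m and angle between cassette_grip's own z axis and vertical below 0.045 rad and angle between the x axis of cassette_grip and the x axis of station, either way round below 0.08 rad and z of cassette_grip in the frame of station between 0.06 and 0.0655 m and z of cassette_nose in the frame of station between 0.021 and 0.028 m and value of joint catch below 0.002 m and linear speed of each of cassette, shaker below 0.01 m/s); the robot touches nothing.
It fails at once if the dark wooden pepper mill is pushed more than 25 mm or tipped (distance of pepper_mill from where it was at the start of the episode above 0.025 m or angle between pepper_mill's own z axis and vertical above 0.35 rad).
It fails at once if the brown dropper bottle is pushed more than 25 mm or tipped (distance of dropper_bottle from where it was at the start of the episode above 0.025 m or angle between dropper_bottle's own z axis and vertical above 0.35 rad).
It fails at once if the food tin is pushed more than 25 mm or tipped (distance of tin from where it was at the start of the episode above 0.025 m or angle between tin's own z axis and vertical above 0.35 rad).
It fails at once if the drinking glass is pushed more than 25 mm or tipped (distance of glass from where it was at the start of the episode above 0.025 m or angle between glass's own z axis and vertical above 0.35 rad).
It also fails if it takes over 67 s, if anything falls off the work surface, if the arm or the gripper's body presses on something with over 40 N, if the wrist force passes 120 N, or if a joint passes its speed limit or range.

## Working session

There is one attempt and no reset: what is moved stays moved. The work goes in short steps, Python scripts to look and compute and a shell command to move; the robot and the scene stay as the last step left them, time stands still between calls to the robot, and variables do not carry over. Pictures are saved under pics/ and viewed, at most 14 in all, crops included, and the job is handed in when it is done.

```bash
mkdir -p pics; ls
cat > h.py <<'E'
import numpy as np, cv2
from workcell import sensors, vision, order, robot
def cam(n):
    p=vision.camera_params(n); R=cv2.Rodrigues(np.array(p["rvec"],float))[0]
    return p,R,np.array(p["tvec"],float).reshape(3)
def ray(n,u,v,z):
    p,R,t=cam(n); c=-R.T@t; d=R.T@np.array([(u-p["cx"])/p["fx"],(v-p["cy"])/p["fy"],1])
    return c+d*(z-c[2])/d[2]
def cloud(n,dep):
    p,R,t=cam(n); v,u=np.mgrid[:480,:640]
    P=np.stack([(u-p["cx"])/p["fx"]*dep,(v-p["cy"])/p["fy"]*dep,dep],-1)
    return (P-t)@R
def snap(n,tag):
    im,d=vision.camera(n); cv2.imwrite(f"pics/{tag}.png",im[:,:,::-1]); np.save(f"pics/{tag}.npy",d); return im,d
E
python3 - <<'E'
from h import *
for n in("scene","top"):
    snap(n,n+"0"); p,R,t=cam(n); print(n,p["fx"],-R.T@t,R[2])
print(sensors.state()["ee_pos"],sensors.state()["orientation"],robot.tcp_to_grasp)
E
```

```text
pics
scene 440.42467347926487 [-0.14587415 -0.35593465  0.57668545] [ 0.7224493   0.43311059 -0.53896402]
top 479.383130645544 [0.22382104 0.04595518 1.33121108] [ 0.21687219  0.0014651  -0.97619891]
[0.18988817 0.62103615 0.2092787 ] [-4.64374230e-01 -3.10661231e+00  2.85816595e-03] -0.0187
```

View pics/top0.png

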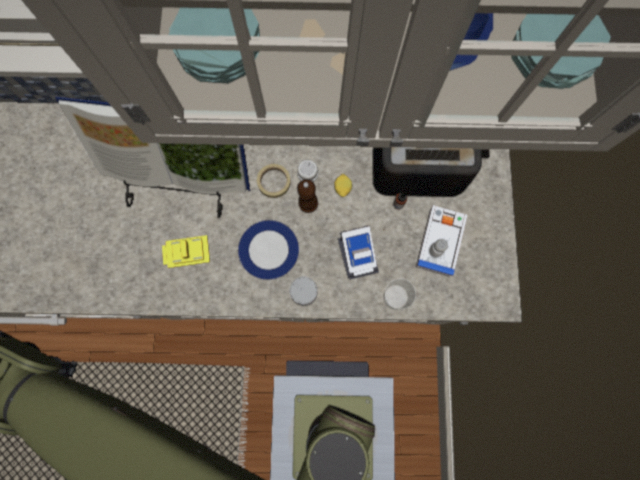

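View pics/scene0.png

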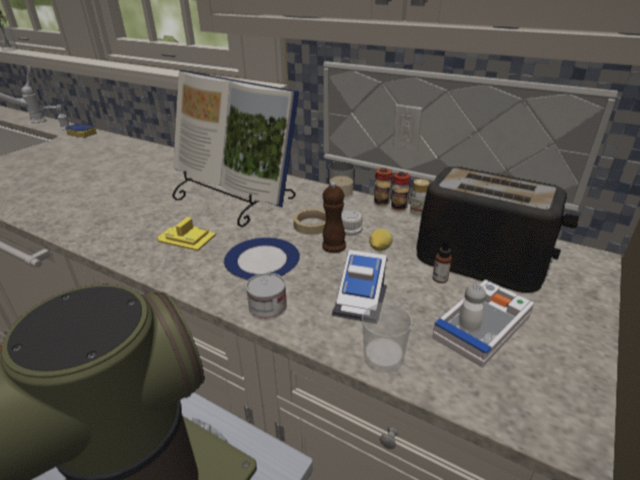

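The top picture shows the station at (443,240) with the salt shaker at (438,248), the blue and white cassette on its stand at (359,251), and the tray at (268,250). The pepper mill is at (308,196), the tin at (304,291), the glass at (398,295) and the dropper bottle at (400,200).

- **Cassette:** could be the blue and white one at (359,251) or the yellow one at (187,251). I choose the blue and white one.
- **Shaker:** could be the round thing in the bay at (438,248) or the white jar at (308,169). I choose the one in the bay.

I'll check both choices in a crop.

Run:
```python
from h import *
im=cv2.imread("pics/top0.png"); d=np.load("pics/top0.npy"); P=cloud("top",d)
c=im[190:320,220:480]; cv2.imwrite("pics/c0.png",cv2.resize(c,None,fx=3,fy=3,interpolation=cv2.INTER_CUBIC))
hsv=cv2.cvtColor(im,cv2.COLOR_BGR2HSV)
blue=cv2.inRange(hsv,(105,120,50),(125,255,255)); org=cv2.inRange(hsv,(3,150,120),(18,255,255))
def comps(m,lo,name):
    n,l,s,ce=cv2.connectedComponentsWithStats(m)
    for i in range(1,n):
        if s[i,4]>lo and 190<ce[i,1]<320 and ce[i,0]>215:
            q=P[l==i]; q=q[np.isfinite(q).all(1)]
            cnt=np.argwhere(l==i)[:,::-1].astype(np.float32)
            print(name,s[i],ce[i].round(1),np.median(q,0).round(4),cv2.minAreaRect(cnt))
comps(blue,25,"blue");comps(org,8,"org")
# height map of objects
box=[("shaker",425,455,230,265),("mill",295,320,178,215),("tin",288,320,275,308),("glass",380,416,278,312),("drop",388,410,188,210)]
for n,a,b,c_,e in box:
    q=P[c_:e,a:b].reshape(-1,3); zm=np.percentile(q[:,2],99); k=q[q[:,2]>zm-.012]; print(n,zm.round(3),k.mean(0).round(4),np.ptp(k,axis=0).round(3))
```

```text
blue [ 239  221   59   58 1274] [267.8 249.3] [0.4906 0.19   0.012 ] ((268.0000305175781, 249.50003051757812), (55.86143493652344, 57.27565002441406), 45.0)
blue [347 234  24  31 370] [358.7 247.5] [ 0.4934 -0.0599  0.0733] ((359.4615478515625, 249.3076934814453), (28.240724563598633, 21.965007781982422), 78.69007110595703)
blue [418 260  36  15 207] [435.5 267. ] [ 0.443  -0.2712  0.042 ] ((435.48114013671875, 267.0660400390625), (36.40054702758789, 5.631782054901123), 15.945395469665527)
org [442 217  11   8  63] [447.3 220.3] [ 0.5759 -0.3106  0.0394] ((447.176513671875, 220.29412841796875), (9.701424598693848, 6.305926322937012), 14.03624439239502)
shaker 0.111 [ 0.4899 -0.2686  0.1173] [0.284 0.335 1.232]
mill 0.171 [0.5519 0.076  0.3865] [0.42  0.052 1.172]
tin 0.06 [0.3728 0.0875 0.0611] [0.186 0.079 1.283]
glass 0.093 [ 0.3647 -0.1643  0.1111] [0.181 0.251 1.249]
drop 0.102 [ 0.5669 -0.142   0.2944] [0.415 0.229 1.239]
```

View pics/c0.png

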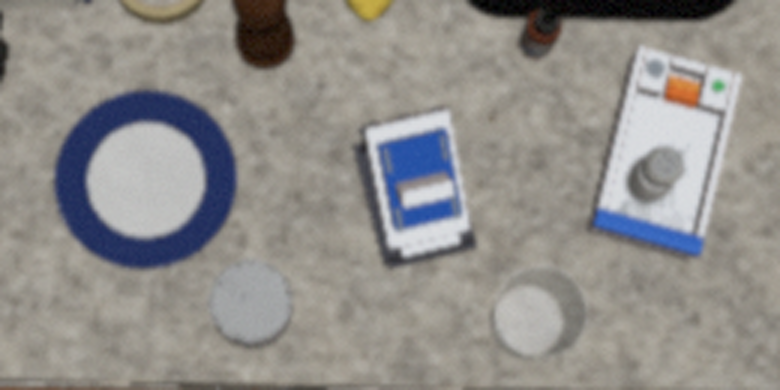

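The crop confirms the choices. The shaker with its grey top stands in the bay at crop (657,172). The cassette has a blue hump and a white rib at (427,190), with its tongue toward the robot. The tray is centred at (146,180).

```bash
cat > m.py <<'E'
from h import *
def rect(q): 
    (c,s,a)=cv2.minAreaRect((q[:,:2]*1000).astype(np.float32)); return np.round(c,1),np.round(s,1),round(a,1)
def run(tag,n):
    im=cv2.imread(f"pics/{tag}.png"); d=np.load(f"pics/{tag}.npy"); P=cloud(n,d); ok=d>0
    hsv=cv2.cvtColor(im,cv2.COLOR_BGR2HSV)
    blue=(cv2.inRange(hsv,(105,110,40),(125,255,255))>0)&ok; org=(cv2.inRange(hsv,(3,150,120),(18,255,255))>0)&ok
    X,Y,Z=P[...,0],P[...,1],P[...,2]
    st=ok&(X>.4)&(X<.64)&(Y<-.2)&(Y>-.4)
    print(n,"station rect",rect(P[st&(Z>.033)&(Z<.05)]))
    lip=P[st&blue&(Z>.036)&(Z<.05)]; cat=P[st&org]; print(" lip",rect(lip),lip.mean(0).round(4)," catch",cat.mean(0).round(4))
    s=P[st&(Z>.095)&(Z<.13)]; 
    if len(s): print(" shaker",rect(s),np.median(s,0).round(4),s[:,2].max())
    t=P[ok&blue&(X>.38)&(X<.6)&(Y>.08)&(Y<.3)&(Z<.03)]; print(" tray",rect(t),cv2.minEnclosingCircle((t[:,:2]*1000).astype(np.float32)))
    C=ok&(X>.4)&(X<.6)&(Y<.02)&(Y>-.13)&(Z>.01)
    h=P[C&blue]; c0=np.median(h,0)
    w=h
    for _ in range(4):
        A=np.c_[w[:,:2],np.ones(len(w))]; k=np.linalg.lstsq(A,w[:,2],rcond=None)[0]
        r=np.abs(h[:,2]-h[:,:2]@k[:2]-k[2]); w=h[r<.004]
    nrm=np.array([-k[0],-k[1],1]);nrm/=np.linalg.norm(nrm)
    print(" hump n",nrm.round(3),"tilt",np.degrees(np.arccos(nrm[2])).round(1),"yaw",np.degrees(np.arctan2(-nrm[1],-nrm[0])).round(1),len(w))
    dist=(P-w.mean(0))@nrm
    rib=P[C&(dist>.024)&(dist<.036)]; print(" rib top",rib.mean(0).round(4),((rib-w.mean(0))@nrm).mean().round(4),len(rib),rect(rib))
    # in-plane frame
    yaw=np.arctan2(-nrm[1],-nrm[0]); ya=np.array([-np.sin(yaw),np.cos(yaw),0]); xa=np.cross(ya,nrm)
    hp=np.c_[(w-w.mean(0))@xa,(w-w.mean(0))@ya]; r=rect(hp); print(" hump rect in plane",r, (w.mean(0)+xa*r[0][0]/1e3+ya*r[0][1]/1e3).round(4))
E
python3 - <<'E'
from m import *
run("top0","top");run("scene0","scene")
print(ray("top",267.9,249.5,.012))
E
```

```text
top station rect (array([ 522.3, -293.9]), array([101.3, 180.9]), 74.9)
 lip (array([ 443.1, -271.9]), array([97.8, 17. ]), 75.3) [ 0.4431 -0.2717  0.0421]  catch [ 0.5763 -0.3098  0.0392]
 shaker (array([ 492.5, -271.6]), array([33.3, 30.7]), 36.4) [ 0.4913 -0.2704  0.1064] 0.11570475510521368
 tray (array([490. , 188.4]), array([162.1, 163. ]), 51.0) ((489.8170471191406, 188.8354034423828), 83.06778717041016)
 hump n [-0.484 -0.119  0.867] tilt 29.9 yaw 13.8 340
 rib top [ 0.4669 -0.0669  0.0905] 0.0291 108 (array([467.6, -66.7]), array([16.1, 47.9]), 13.5)
 hump rect in plane (array([-6.2, -2.3]), array([80.8, 60.4]), 0.2) [ 0.4831 -0.0626  0.0665]
scene station rect (array([ 531. , -263.5]), array([174.8, 182.3]), 75.4)
 lip (array([ 445. , -277.5]), array([97.3, 19.7]), 75.2) [ 0.4433 -0.2794  0.0432]  catch [ 0.5767 -0.3135  0.0393]
 shaker (array([ 488.9, -278.9]), array([27.4, 32.7]), 25.1) [ 0.4846 -0.2786  0.1056] 0.11284599901510996
 tray (array([499.1, 189.8]), array([147.4, 164.8]), 35.8) ((493.9185791015625, 185.78805541992188), 82.69697570800781)
 hump n [-0.483 -0.125  0.866] tilt 30.0 yaw 14.5 702
 rib top [ 0.4653 -0.0735  0.0901] 0.0293 213 (array([466. , -72.5]), array([14.1, 47.8]), 14.1)
 hump rect in plane (array([4.5, 2.5]), array([61.1, 81.6]), 89.8) [ 0.4829 -0.0685  0.0667]
[0.48956637 0.18994667 0.012     ]
```

```bash
python3 -m crank '{"translation":[[1.7,-3.4,0.6],[1.7,-3.4,0.6],[1.7,-3.4,0.6],[1.7,-3.4,0.6],[1.7,-3.4,0.6],[1.7,-3.4,0.6],[1.7,-3.4,0.6],[1.7,-3.4,0.6],[1.7,-3.4,0.6],[1.7,-3.4,0.6],[1.7,-3.4,0.6],[1.7,-3.4,0.6],[0.7,-3.5,-0.3],[0.7,-3.5,-0.3],[0.7,-3.5,-0.3],[0.7,-3.5,-0.3],[0.7,-3.5,-0.3],[0.7,-3.5,-0.3],[0.7,-3.5,-0.3],[0.7,-3.5,-0.3]],"dr":[[0,0,0],[0,0,0],[0,0,0],[0,0,0],[0,0,0],[0,0,0],[0,0,0],[0,0,0],[0,0,0],[0,0,0],[0,0,0],[0,0,0],[0,0,0],[0,0,0],[0,0,0],[0,0,0],[0,0,0],[0,0,0],[0,0,0],[0,0,0]],"grip":[8.5,8.5,8.5,8.5,8.5,8.5,8.5,8.5,8.5,8.5,8.5,8.5,8.5,8.5,8.5,8.5,8.5,8.5,8.5,8.5]}'
```

```text
time_s: 1.77
ee_pos: [0.4498, -0.0682, 0.258]
orientation: [-0.465, -3.107, -0.0]
contact_force: [1.1, -0.1, -0.7]
grip_width: 0.0854
grip_force: 0.0
```

```bash
python3 -m crank '{"translation":[[0.7,-3.45,0],[0.7,-3.45,0],[0.7,-3.45,0],[0.7,-3.45,0],[0.7,-3.45,0],[0.6,-3.45,0],[0,0,0],[0,0,-3],[0,0,-3],[0,0,-3],[0,0,-2.5],[0,0,-2.4],[0,0,-2],[0,0,-2],[0,0,-2],[0,0,0],[0,0,0]],"dr":[[0,0,0],[0,0,0],[0,0,0],[0,0,0],[0,0,0],[0,0,0],[0,0,0],[0,0,0],[0,0,0],[0,0,0],[0,0,0],[0,0,0],[0,0,0],[0,0,0],[0,0,0],[0,0,0],[0,0,0]],"grip":[8.5,8.5,8.5,8.5,8.5,8.5,8.5,8.5,8.5,8.5,8.5,8.5,8.5,8.5,8.5,8.5,8.5]}'
python3 - <<'E'
from h import *
im,_=snap("scene","s1"); a=im[180:380,330:600,::-1]; im,_=snap("top","t1"); b=im[180:320,380:520,::-1]
a=cv2.resize(a,(540,400)); b=cv2.resize(b,(400,400)); cv2.imwrite("pics/c1.png",cv2.resize(np.hstack([a,b]),(800,340)))
E
```

```text
time_s: 3.18
ee_pos: [0.49, -0.2724, 0.058]
orientation: [-0.464, -3.104, -0.003]
contact_force: [1.1, -0.2, 0.5]
grip_width: 0.0848
grip_force: 0.0
```

View pics/c1.png

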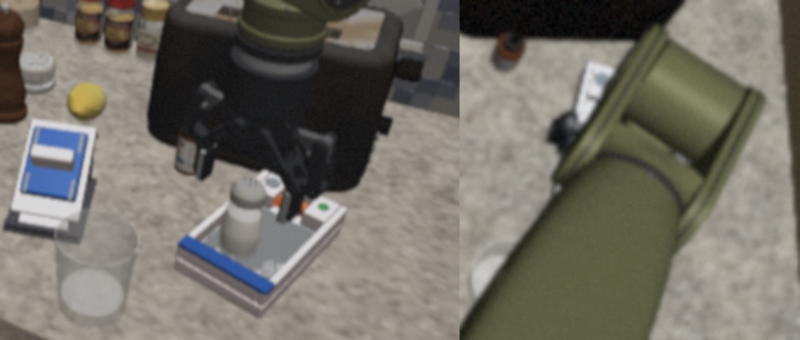

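The left half shows the fingertips at crop (205,165) and (290,215), with the shaker between them at (243,210), perhaps nearer the camera. I'll project the tool into the image to check.

Run:
```python
from h import *
p,R,t=cam("scene"); K=np.array([[p["fx"],0,p["cx"]],[0,p["fy"],p["cy"]],[0,0,1]])
s=sensors.state(); T=cv2.Rodrigues(np.array(s["orientation"]))[0]; e=np.array(s["ee_pos"])
pts=[e+T@[0,.043,-.013],e+T@[0,-.043,-.013],e+[0,0,.013],[.491,-.275,.112]]
print(pts)
uv=cv2.projectPoints(np.array(pts),np.array(p["rvec"],float),t,K,None)[0].reshape(-1,2)
sc=540/270*800/940; print(uv.round(0)); print(((uv-[330,180])*[sc,400/200*340/400]).round(0))
d=np.load("pics/s1.npy");P=cloud("scene",d)
X,Y,Z=P[...,0],P[...,1],P[...,2]; m=(d>0)&(X>.44)&(X<.56)&(Y>-.36)&(Y<-.2)
for lo,hi in((.05,.09),(.094,.111)):
  q=P[180:380,330:600][(m&(Z>lo)&(Z<hi))[180:380,330:600]]; print(lo,len(q))
# gripper/hand darkness cloud: fingers y range vs x
im=cv2.imread("pics/s1.png"); dk=m&(im.max(2)<70)&(Z>.065)&(Z<.12)
q=P[dk]; 
for sgn in(0,1):
  k=q[(q[:,1]>-.275) if sgn else (q[:,1]<=-.275)]; print(len(k),np.percentile(k,[5,50,95],axis=0).round(3).tolist())
g=m&(im.max(2)>90)&(Z>.06)&(Z<.09)&(np.ptp(im.astype(int),axis=2)<40); q=P[g]; print(len(q),np.percentile(q,[5,50,95],axis=0).round(3).tolist())
```

```text
[array([ 0.50438454, -0.23259654,  0.07369438]), array([ 0.479248  , -0.31484101,  0.07373695]), array([ 0.4918349 , -0.2737312 ,  0.07371568]), [0.491, -0.275, 0.112]]
[[449. 293.]
 [493. 316.]
 [470. 304.]
 [474. 287.]]
[[202. 192.]
 [277. 232.]
 [238. 211.]
 [246. 182.]]
0.05 501
0.094 422
62 [[0.466, -0.328, 0.101], [0.469, -0.322, 0.112], [0.476, -0.313, 0.119]]
98 [[0.491, -0.236, 0.098], [0.499, -0.232, 0.109], [0.511, -0.221, 0.119]]
370 [[0.474, -0.297, 0.062], [0.479, -0.282, 0.074], [0.491, -0.263, 0.088]]
```

The depth points put the fingers on either side of the shaker and aligned in x, so I'll close.

```bash
python3 -m crank '{"translation":[[0,0,0],[0,0,0],[0,0,0],[0,0,0],[0,0,0],[0,0,0],[0,0,0],[0,0,0],[0,0,0],[0,0,0],[0,0,1],[0,0,1.5],[0,0,1.5]],"dr":[[0,0,0],[0,0,0],[0,0,0],[0,0,0],[0,0,0],[0,0,0],[0,0,0],[0,0,0],[0,0,0],[0,0,0],[0,0,0],[0,0,0],[0,0,0]],"grip":[3.5,3.5,3.5,3.5,3.5,3.5,3.5,3.5,3.5,3.5,3.5,3.5,3.5]}'
python3 - <<'E'
from h import *
im,_=snap("scene","s2"); cv2.imwrite("pics/c2.png",cv2.resize(im[180:380,330:600,::-1],(540,400)))
E
```

```text
time_s: 4.37
ee_pos: [0.4906, -0.2729, 0.0996]
orientation: [-0.464, -3.106, -0.002]
contact_force: [0.2, 0.4, 1.0]
grip_width: 0.0348
grip_force: 0.0
```

View pics/c2.png

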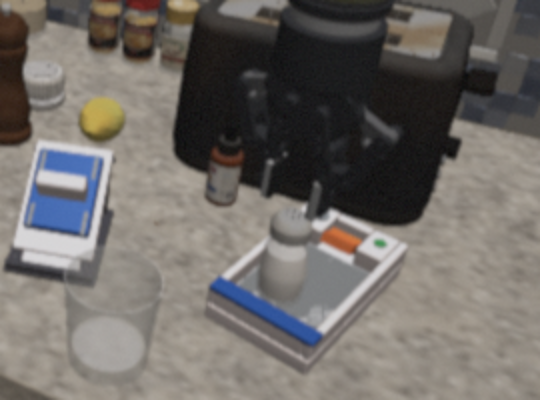

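The grasp missed: the tips at crop (268,190) and (315,210) are behind the shaker at (285,250), which hasn't moved. I'll measure the offset between tool and camera.

Run:
```python
from h import *
for n,u,v,z in (("scene",464,275,.1),("scene",487.5,285,.1),("scene",475.7,280,.1),("scene",476,286,.112)): print(u,v,ray(n,u,v,z).round(4))
s=sensors.state();print(s["ee_pos"])
d=np.load("pics/s2.npy");P=cloud("scene",d)
for v in range(270,292,3): print(v,[tuple(P[v,u].round(3).tolist()) for u in (463,487)])
for v in range(288,330,6): print(v,d[v,472].round(3),P[v,472].round(3))
```

```text
464 275 [ 0.5339 -0.2475  0.1   ]
487.5 285 [ 0.5249 -0.291   0.1   ]
475.7 280 [ 0.5293 -0.2695  0.1   ]
476 286 [ 0.4956 -0.2764  0.112 ]
[ 0.49282966 -0.27437881  0.10379396]
270 [(0.487, -0.252, 0.142), (0.653, -0.271, 0.045)]
273 [(0.487, -0.253, 0.136), (0.475, -0.291, 0.158)]
276 [(0.485, -0.254, 0.132), (0.474, -0.292, 0.153)]
279 [(0.485, -0.255, 0.126), (0.475, -0.293, 0.146)]
282 [(0.652, -0.23, -0.001), (0.472, -0.294, 0.143)]
285 [(0.64, -0.233, -0.0), (0.474, -0.295, 0.136)]
288 [(0.63, -0.235, 0.0), (0.478, -0.296, 0.127)]
291 [(0.619, -0.238, 0.001), (0.59, -0.286, 0.04)]
288 0.748 [ 0.49  -0.271  0.109]
294 0.744 [ 0.482 -0.275  0.104]
300 0.745 [ 0.478 -0.277  0.094]
306 0.749 [ 0.477 -0.28   0.083]
312 0.752 [ 0.474 -0.282  0.073]
318 0.756 [ 0.473 -0.284  0.061]
324 0.763 [ 0.474 -0.286  0.048]
```

```bash
python3 -m crank '{"translation":[[0,0,0],[0,0,0],[0,0,0],[0,0,0],[0,0,0],[0,0,0]],"dr":[[0,0,0],[0,0,0],[0,0,0],[0,0,0],[0,0,0],[0,0,0]],"grip":[0,0,0,0,0,0]}'
python3 - <<'E'
from h import *
im,d=snap("scene","s3"); P=cloud("scene",d)
s=sensors.state();print(s["ee_pos"],s["orientation"],s["joints"])
X,Y,Z=P[...,0],P[...,1],P[...,2]; m=(d>0)&(X>.46)&(X<.51)&(Y>-.31)&(Y<-.24)&(Z>.113)
q=P[m]; q=q[np.argsort(q[:,2])]; print(q[:12].round(3))
E
```

```text
time_s: 4.92
ee_pos: [0.4907, -0.2732, 0.0986]
orientation: [-0.464, -3.106, -0.001]
contact_force: [0.1, -0.1, -0.2]
grip_width: -0.0002
grip_force: 0.0
[ 0.49080539 -0.27325669  0.09879182] [-4.64384357e-01 -3.10607299e+00 -6.86191129e-04] [-6.03549898e-01  2.77523145e-02  1.94747954e+00 -4.96385895e-05
  1.16744815e+00 -1.87750823e+00]
[[ 0.49  -0.281  0.12 ]
 [ 0.481 -0.279  0.12 ]
 [ 0.486 -0.28   0.122]
 [ 0.482 -0.28   0.122]
 [ 0.482 -0.273  0.122]
 [ 0.482 -0.27   0.123]
 [ 0.482 -0.266  0.123]
 [ 0.483 -0.268  0.124]
 [ 0.479 -0.277  0.124]
 [ 0.481 -0.271  0.124]
 [ 0.479 -0.278  0.124]
 [ 0.479 -0.275  0.125]]
```

The shut tips are really about 21 mm above the reported TCP z, while x and y agree. I'll go lower by that much.

```bash
python3 -m crank '{"translation":[[0,0,0],[0,0,0],[0,0,0],[0,0,0],[0,0,0],[0,0,0],[0,0,-1],[0,0,-1],[0,0,-1],[0,0,-1],[0,0,-1],[0,0,-1.1],[0,0,0],[0,0,0]],"dr":[[0,0,0],[0,0,0],[0,0,0],[0,0,0],[0,0,0],[0,0,0],[0,0,0],[0,0,0],[0,0,0],[0,0,0],[0,0,0],[0,0,0],[0,0,0],[0,0,0]],"grip":[8.5,8.5,8.5,8.5,8.5,8.5,8.5,8.5,8.5,8.5,8.5,8.5,8.5,8.5]}'
python3 -m crank '{"translation":[[0,0,0],[0,0,0],[0,0,0],[0,0,0],[0,0,0],[0,0,0],[0,0,0]],"dr":[[0,0,0],[0,0,0],[0,0,0],[0,0,0],[0,0,0],[0,0,0],[0,0,0]],"grip":[2,2,2,2,2,2,2]}'
```

```text
time_s: 6.13
ee_pos: [0.4904, -0.2729, 0.0371]
orientation: [-0.464, -3.105, -0.002]
contact_force: [0.5, -0.6, 0.3]
grip_width: 0.0851
grip_force: 0.0
time_s: 6.72
ee_pos: [0.492, -0.2744, 0.0398]
orientation: [0.464, 3.105, -0.003]
contact_force: [0.2, -1.5, 5.4]
grip_width: 0.0354
grip_force: 59.4
```

Run:
```python
from h import *
im,d=snap("scene","s4"); cv2.imwrite("pics/c4.png",cv2.resize(im[200:360,400:560,::-1],(560,560),interpolation=cv2.INTER_CUBIC))
s=sensors.state();print(s["ee_pos"],s["orientation"],s["grip_width"],s["grip_force"])
```

```text
[ 0.4919491  -0.27436822  0.03973445] [ 4.64095568e-01  3.10492979e+00 -2.57535544e-03] 0.03572926779691472 59.43077487381743
```

View pics/c4.png

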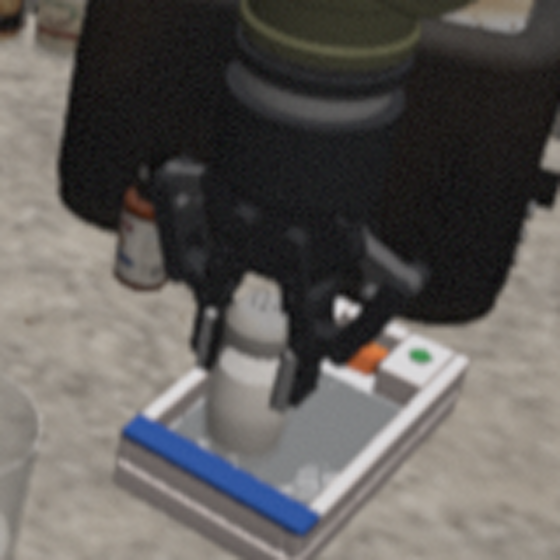

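The fingers hold the shaker at body height, at crop (205,340) and (285,380), but the opening of 35 mm is narrower than the 44 mm body. I'll check with depth where the pads sit.

Run:
```python
from h import *
d=np.load("pics/s4.npy");P=cloud("scene",d)
for n,cx,cy in (("Rpad",285,380),("Rpad2",280,400),("Rfing",310,370),("Lpad",205,345),("Lpad2",205,330),("body",235,385),("body",245,420),("body",225,420),("body",265,420),("top",258,305)):
    u,v=int(400+cx/3.5),int(200+cy/3.5); print(n,P[v,u].round(4))
p,R,t=cam("scene"); K=np.array([[p["fx"],0,p["cx"]],[0,p["fy"],p["cy"]],[0,0,1]])
uv=cv2.projectPoints(np.array([[.492,-.274,.112],[.492,-.274,.096],[.492,-.274,.022]]),np.array(p["rvec"],float),t,K,None)[0].reshape(-1,2); print((uv-[400,200])*3.5)
X,Y,Z=P[...,0],P[...,1],P[...,2]
im=cv2.imread("pics/s4.png"); lab=(d>0)&(X>.455)&(X<.5)&(Y>-.305)&(Y<-.25)
for z in(.045,.052,.06,.068,.076,.084,.092,.1,.106):
    q=P[lab&(abs(Z-z)<.004)]; print(z,len(q),np.percentile(q[:,1],[2,50,98]).round(3),np.percentile(q[:,0],[5,50]).round(3))
```

```text
Rpad [ 0.4746 -0.2945  0.0866]
Rpad2 [ 0.4743 -0.2952  0.0739]
Rfing [ 0.4766 -0.3038  0.0956]
Lpad [ 0.4871 -0.2528  0.0822]
Lpad2 [ 0.488  -0.2513  0.0899]
body [ 0.4764 -0.2731  0.0716]
body [ 0.4715 -0.2821  0.0566]
body [ 0.4731 -0.2722  0.0509]
body [ 0.4761 -0.2894  0.0563]
top [ 0.4917 -0.2725  0.111 ]
[[259.04989886 303.46149899]
 [253.29899931 329.29739875]
 [228.3233958  441.50022598]]
0.045 95 [-0.299 -0.278 -0.252] [0.456 0.476]
0.052 96 [-0.299 -0.281 -0.258] [0.472 0.476]
0.06 95 [-0.296 -0.277 -0.257] [0.473 0.476]
0.068 118 [-0.3   -0.275 -0.252] [0.474 0.478]
0.076 135 [-0.303 -0.279 -0.252] [0.475 0.478]
0.084 131 [-0.304 -0.279 -0.251] [0.475 0.48 ]
0.092 121 [-0.304 -0.279 -0.252] [0.475 0.48 ]
0.1 138 [-0.304 -0.275 -0.251] [0.474 0.482]
0.106 159 [-0.304 -0.277 -0.252] [0.472 0.484]
```

The pads are actually 43.5 mm apart and centred on the body at z 0.07 to 0.09, so the grasp is sound and the width reading is low. I'll lift and carry.

```bash
python3 -m crank '{"translation":[[0,0,0.5],[0,0,1],[0,0,2],[0,0,3],[0,0,3.5],[0,0,3.5],[0,0,3.5],[0,0,3],[0,1.5,0],[0,2.7,0],[0,3.6,0],[0,3.6,0],[0,3.6,0],[0,3.6,0],[0,3.6,0],[0,3.6,0],[0,3.6,0],[0,3.6,0],[0,3.6,0],[0,3.6,0]],"dr":[[0,0,0],[0,0,0],[0,0,0],[0,0,0],[0,0,0],[0,0,0],[0,0,0],[0,0,0],[0,0,0],[0,0,0],[0,0,0],[0,0,0],[0,0,0],[0,0,0],[0,0,0],[0,0,0],[0,0,0],[0,0,0],[0,0,0],[0,0,0]],"grip":[2,2,2,2,2,2,2,2,2,2,2,2,2,2,2,2,2,2,2,2]}'
```

```text
time_s: 8.43
ee_pos: [0.4896, 0.1307, 0.2374]
orientation: [-0.464, -3.105, 0.0]
contact_force: [-0.1, 0.3, -0.8]
grip_width: 0.0356
grip_force: 59.1
```

```bash
python3 -m crank '{"translation":[[-0.2,3.6,0],[-0.2,2.0,0],[0,0.4,0],[0,0,0],[0,0,0],[0,0,0]],"dr":[[0,0,0],[0,0,0],[0,0,0],[0,0,0],[0,0,0],[0,0,0]],"grip":[2,2,2,2,2,2]}'
python3 - <<'E'
from h import *
im,d=snap("scene","s5"); P=cloud("scene",d)
s=sensors.state();print(s["ee_pos"],s["grip_width"],s["grip_force"])
cv2.imwrite("pics/c5.png",cv2.resize(im[80:320,180:420,::-1],(480,480)))
X,Y,Z=P[...,0],P[...,1],P[...,2]; lab=(d>0)&(X>.44)&(X<.54)&(Y>.14)&(Y<.24)
for z in(.205,.215,.225,.235,.245,.255,.265,.275,.285,.295):
    q=P[lab&(abs(Z-z)<.005)]; print(z,len(q),np.percentile(q[:,1],[2,50,98]).round(3) if len(q) else 0,np.percentile(q[:,0],[5,50]).round(3) if len(q) else 0)
E
```

```text
time_s: 8.93
ee_pos: [0.4869, 0.1876, 0.238]
orientation: [-0.466, -3.106, 0.001]
contact_force: [-0.1, -0.3, -2.2]
grip_width: 0.0354
grip_force: 59.2
[0.48706479 0.18745618 0.23815177] 0.035036516301327474 59.22874664485107
0.205 0 0 0
0.215 0 0 0
0.225 63 [0.163 0.17  0.19 ] [0.469 0.475]
0.235 94 [0.162 0.171 0.194] [0.469 0.473]
0.245 103 [0.162 0.17  0.194] [0.468 0.475]
0.255 110 [0.162 0.171 0.196] [0.468 0.474]
0.265 100 [0.157 0.176 0.209] [0.47  0.473]
0.275 123 [0.153 0.176 0.21 ] [0.471 0.474]
0.285 121 [0.154 0.172 0.211] [0.471 0.476]
0.295 123 [0.154 0.176 0.213] [0.471 0.476]
```

View pics/c5.png

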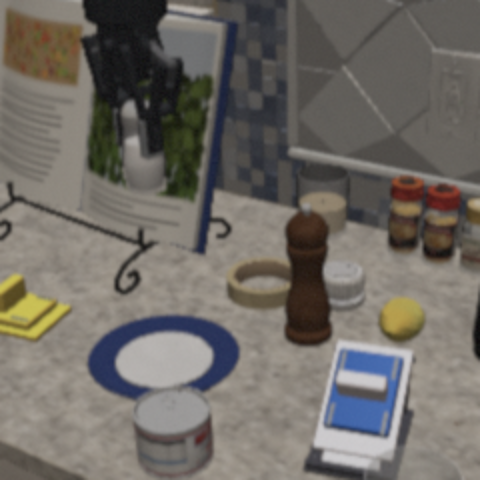

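The shaker hangs upright in the grip at crop (143,160), with its underside at z about 0.221. The tray is directly below at (165,357). I'll lower it by 20.7 cm.

```bash
python3 -m crank '{"translation":[[0.1,0.1,-2],[0.2,0.1,-3],[0,0,-3],[0,0,-3],[0,0,-3],[0,0,-2],[0,0,-1.5],[0,0,-1],[0,0,-0.8],[0,0,-0.5],[0,0,-0.5],[0,0,-0.4],[0,0,0],[0,0,0]],"dr":[[0,0,0],[0,0,0],[0,0,0],[0,0,0],[0,0,0],[0,0,0],[0,0,0],[0,0,0],[0,0,0],[0,0,0],[0,0,0],[0,0,0],[0,0,0],[0,0,0]],"grip":[2,2,2,2,2,2,2,2,2,2,2,2,2,2]}'
```

```text
time_s: 10.15
ee_pos: [0.4905, 0.1907, 0.0319]
orientation: [0.464, 3.106, 0.0]
contact_force: [0.9, -0.5, -0.9]
grip_width: 0.0352
grip_force: 59.2
```

```bash
python3 -m crank '{"translation":[[0,0,-0.1],[0,0,-0.1],[0,0,0],[0,0,0]],"dr":[[0,0,0],[0,0,0],[0,0,0],[0,0,0]],"grip":[2,2,2,2]}'
python3 - <<'E'
from h import *
d=snap("scene","s6")[1]; P=cloud("scene",d)
X,Y,Z=P[...,0],P[...,1],P[...,2]; lab=(d>0)&(X>.455)&(X<.485)&(Y>.15)&(Y<.21)
for z in(.008,.012,.016,.02,.024,.028,.04): q=P[lab&(abs(Z-z)<.002)]; print(z,len(q),np.percentile(q[:,0],[5,50]).round(3) if len(q) else 0)
E
```

```text
time_s: 10.48
ee_pos: [0.4909, 0.1908, 0.0305]
orientation: [0.464, 3.106, 0.001]
contact_force: [0.2, -0.8, 4.3]
grip_width: 0.0353
grip_force: 60.0
0.008 1 [0.468 0.468]
0.012 146 [0.456 0.468]
0.016 48 [0.457 0.473]
0.02 18 [0.473 0.475]
0.024 15 [0.472 0.476]
0.028 20 [0.472 0.475]
0.04 24 [0.471 0.474]
```

It touches down with 4.3 N, so I'll release and rise.

```bash
python3 -m crank '{"translation":[[0,0,0],[0,0,0],[0,0,0],[0,0,0],[0,0,0],[0,0,0],[0,0,0.5],[0,0,1],[0,0,2],[0,0,3],[0,0,3.5],[0,0,4],[0,0,4],[0,0,4],[0,0,0]],"dr":[[0,0,0],[0,0,0],[0,0,0],[0,0,0],[0,0,0],[0,0,0],[0,0,0],[0,0,0],[0,0,0],[0,0,0],[0,0,0],[0,0,0],[0,0,0],[0,0,0],[0,0,0]],"grip":[8.5,8.5,8.5,8.5,8.5,8.5,8.5,8.5,8.5,8.5,8.5,8.5,8.5,8.5,8.5]}'
python3 - <<'E'
from h import *
s=sensors.state(); e=np.array(s["ee_pos"]); d=snap("scene","s7")[1]; P=cloud("scene",d)
X,Y,Z=P[...,0],P[...,1],P[...,2]; lab=(d>0)&(X>.44)&(X<.54)&(Y>.14)&(Y<.24)
for z in(.03,.05,.07,.095): q=P[lab&(abs(Z-z)<.006)]; print(z,len(q),np.percentile(q[:,:2],[3,50,97],axis=0).round(3).tolist())
# target tool pose for cassette, closing along cassette x
th=np.radians(30); yaw=np.radians(14.1)
Rc=cv2.Rodrigues(np.array([0,0,yaw]))[0]@cv2.Rodrigues(np.array([0,-th,0]))[0]  # x rises
print("cass axes x",Rc[:,0],"z",Rc[:,2])
T=cv2.Rodrigues(np.array(s["orientation"]))[0]
for sg in(1,-1):
    y=sg*Rc[:,0]; z=-Rc[:,2]; x=np.cross(y,z); D=np.c_[x,y,z]; r=cv2.Rodrigues(D@T.T)[0].ravel(); print("dr deg",np.degrees(r).round(1),np.degrees(np.linalg.norm(r)))
print(e,s["joints"])
E
```

```text
time_s: 11.78
ee_pos: [0.4944, 0.1918, 0.2615]
orientation: [0.462, 3.091, 0.012]
contact_force: [0.5, -0.2, 1.1]
grip_width: 0.085
grip_force: 0.0
0.03 78 [[0.472, 0.165], [0.478, 0.173], [0.503, 0.196]]
0.05 99 [[0.473, 0.165], [0.479, 0.174], [0.502, 0.199]]
0.07 87 [[0.475, 0.169], [0.481, 0.177], [0.499, 0.195]]
0.095 109 [[0.478, 0.171], [0.486, 0.181], [0.505, 0.198]]
cass axes x [0.8399338  0.21097679 0.5       ] z [-0.48493601 -0.12180751  0.8660254 ]
dr deg [ 21.8 -21.7 -57.3] 65.04785534296889
dr deg [-27.5 -24.7 117.5] 123.15227976374375
[0.49441366 0.19180171 0.26154801] [ 2.68806564e-01 -1.83213632e-01  1.86513577e+00  2.35800180e-05
  1.44143713e+00 -1.00526041e+00]
```

```bash
python3 -m crank '{"translation":[[-0.4,-2.65,0],[-0.4,-2.65,0],[-0.4,-2.65,0],[-0.4,-2.65,0],[-0.4,-2.65,0],[-0.4,-2.65,0],[-0.4,-2.65,0],[-0.4,-2.65,0],[-0.4,-2.65,0],[-0.3,-2.6,0],[0,0,0],[0,0,-3],[0,0,-3],[0,0,-3],[0,0,-3],[0,0,-2],[0,0,-1],[0,0,0],[0,0,0]],"dr":[[2.18,-2.17,-5.73],[2.18,-2.17,-5.73],[2.18,-2.17,-5.73],[2.18,-2.17,-5.73],[2.18,-2.17,-5.73],[2.18,-2.17,-5.73],[2.18,-2.17,-5.73],[2.18,-2.17,-5.73],[2.18,-2.17,-5.73],[2.18,-2.17,-5.73],[0,0,0],[0,0,0],[0,0,0],[0,0,0],[0,0,0],[0,0,0],[0,0,0],[0,0,0],[0,0,0]],"grip":[8.5,8.5,8.5,8.5,8.5,8.5,8.5,8.5,8.5,8.5,8.5,8.5,8.5,8.5,8.5,8.5,8.5,8.5,8.5]}'
cat > look.py <<'E'
from h import *
import sys
tag=sys.argv[1]; u0,v0,u1,v1=map(int,sys.argv[2:6])
im,d=snap("scene",tag); k=min(780/(u1-u0),580/(v1-v0)); cv2.imwrite(f"pics/c_{tag}.png",cv2.resize(im[v0:v1,u0:u1,::-1],None,fx=k,fy=k,interpolation=cv2.INTER_CUBIC)); print("scale",k)
s=sensors.state(); e=np.array(s["ee_pos"]); T=cv2.Rodrigues(np.array(s["orientation"]))[0]
print("e",e.round(4),"toolx",T[:,0].round(3),"tooly",T[:,1].round(3),"toolz",T[:,2].round(3))
E
python3 look.py s8 280 130 480 330
```

```text
time_s: 13.42
ee_pos: [0.4513, -0.0736, 0.0997]
orientation: [1.703, 2.195, 0.588]
contact_force: [0.8, 0.9, 0.4]
grip_width: 0.0849
grip_force: 0.0
scale 2.9
e [ 0.452  -0.0741  0.101 ] toolx [-0.252  0.968  0.011] tooly [0.843 0.214 0.493] toolz [ 0.475  0.134 -0.87 ]
```

View pics/c_s8.png

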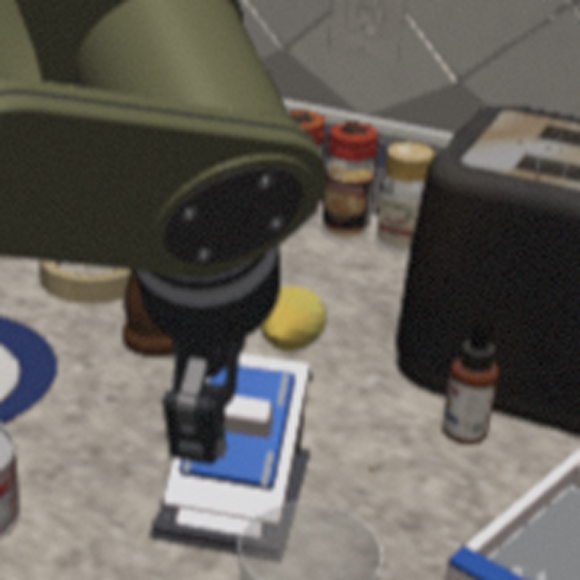

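The front finger is at crop (195,430), above and to the left of the rib at (247,413). I'll put the depth points of the finger and rib into the tool frame.

```bash
cat > rel.py <<'E'
from h import *
import sys
tag=sys.argv[1]
d=np.load(f"pics/{tag}.npy"); P=cloud("scene",d); im=cv2.imread(f"pics/{tag}.png")
s=sensors.state(); e=np.array(s["ee_pos"]); T=cv2.Rodrigues(np.array(s["orientation"]))[0]
L=(P-e)@T   # tool coordinates (reported TCP)
near=(d>0)&(np.abs(L[...,0])<.08)&(np.abs(L[...,1])<.09)&(L[...,2]>-.12)&(L[...,2]<.12)
hsv=cv2.cvtColor(im,cv2.COLOR_BGR2HSV)
fing=near&(im.max(2)<75)&(hsv[...,1]<120)&(L[...,2]<.0)
for nm,m in (("front finger",fing&(L[...,1]<0)),("back finger",fing&(L[...,1]>0))):
    q=L[m]; 
    if len(q)>5: print(nm,len(q),(1000*np.percentile(q,[2,50,98],axis=0)).round(0).tolist())
hump=near&(cv2.inRange(hsv,(105,110,60),(125,255,255))>0)
h=L[hump]; print("hump",len(h),(1000*np.percentile(h,[2,50,98],axis=0)).round(0).tolist())
zz=np.median(h[:,2]); w=near&(hsv[...,1]<60)&(im.max(2)>110)&(L[...,2]<zz-.024)&(L[...,2]>zz-.036)
q=L[w]; print("rib top",len(q),(1000*np.percentile(q,[2,50,98],axis=0)).round(0).tolist())
E
python3 rel.py s8
```

```text
front finger 350 [[-18.0, -74.0, -119.0], [-9.0, -61.0, -102.0], [15.0, -24.0, -60.0]]
hump 543 [[-33.0, -73.0, -105.0], [-13.0, -4.0, 45.0], [17.0, 49.0, 48.0]]
rib top 121 [[-76.0, -90.0, 10.0], [-15.0, 5.0, 15.0], [1.0, 14.0, 19.0]]
```

Run:
```python
from h import *
d=np.load("pics/s8.npy"); P=cloud("scene",d); im=cv2.imread("pics/s8.png")
s=sensors.state(); e=np.array(s["ee_pos"]); T=cv2.Rodrigues(np.array(s["orientation"]))[0]
L=(P-e)@T
for v in range(262,302,3): print(v,[(tuple((1000*L[v,u]).round(0).astype(int).tolist()),int(im[v,u].max())) for u in (342,348,354)])
```

```text
262 [((11, -37, -103), 69), ((-5, -51, -135), 133), ((17, 35, 44), 124)]
265 [((3, -59, -138), 100), ((-6, -57, -138), 82), ((-9, -38, -100), 43)]
268 [((1, -64, -140), 112), ((-7, -62, -138), 70), ((-10, -42, -98), 42)]
271 [((1, -68, -137), 58), ((-8, -66, -137), 40), ((-10, -46, -95), 35)]
274 [((2, -68, -127), 40), ((-8, -69, -132), 30), ((-10, -49, -89), 33)]
277 [((3, -67, -113), 46), ((-8, -70, -123), 28), ((-11, -53, -87), 33)]
280 [((2, -71, -111), 25), ((-7, -70, -112), 25), ((-11, -56, -82), 29)]
283 [((5, -68, -90), 62), ((-7, -72, -105), 56), ((-13, -63, -88), 42)]
286 [((4, -73, -90), 34), ((-6, -72, -92), 47), ((-14, -69, -88), 53)]
289 [((28, -25, 45), 166), ((-5, -74, -85), 118), ((-8, -56, -43), 149)]
292 [((27, -30, 48), 134), ((15, -29, 45), 145), ((4, -27, 46), 177)]
295 [((28, -32, 58), 219), ((16, -30, 58), 195), ((3, -32, 49), 139)]
298 [((26, -38, 58), 220), ((15, -37, 56), 220), ((3, -35, 56), 220)]
301 [((25, -45, 56), 220), ((14, -42, 59), 220), ((2, -40, 58), 220)]
```

```bash
python3 -m crank '{"translation":[[0.41,0.11,-0.65],[0.41,0.11,-0.65],[0.41,0.11,-0.65],[0.41,0.11,-0.65],[0.41,0.11,-0.65],[0.41,0.11,-0.65],[0.41,0.11,-0.65],[0.41,0.11,-0.65],[0,0,0],[0,0,0]],"dr":[[0,0,0],[0,0,0],[0,0,0],[0,0,0],[0,0,0],[0,0,0],[0,0,0],[0,0,0],[0,0,0],[0,0,0]],"grip":[8.5,8.5,8.5,8.5,8.5,8.5,8.5,8.5,8.5,8.5]}'
python3 look.py s9 300 200 440 320; python3 rel.py s9
```

```text
time_s: 14.3
ee_pos: [0.4837, -0.0648, 0.0466]
orientation: [1.704, 2.195, 0.588]
contact_force: [0.3, -0.1, 0.6]
grip_width: 0.0851
grip_force: 0.0
scale 4.833333333333333
e [ 0.4839 -0.065   0.0471] toolx [-0.251  0.968  0.013] tooly [0.845 0.213 0.491] toolz [ 0.473  0.134 -0.871]
front finger 339 [[-18.0, -73.0, -118.0], [-6.0, -68.0, -97.0], [33.0, -3.0, -2.0]]
hump 340 [[-33.0, -43.0, -97.0], [-20.0, -6.0, -18.0], [-6.0, 45.0, -16.0]]
rib top 65 [[-56.0, -77.0, -53.0], [-19.0, 4.0, -48.0], [-12.0, 12.0, -44.0]]
```

View pics/c_s9.png

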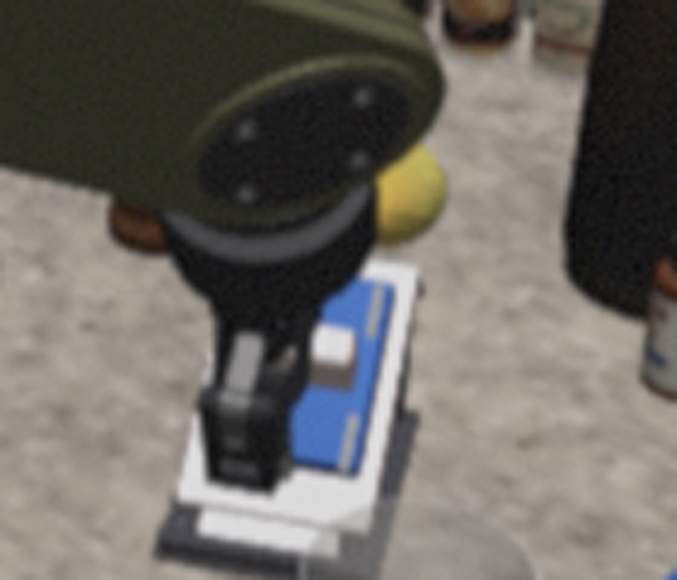

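The rib end at crop (333,355) sits between the fingers, and the tips are about 3 mm above the hump. I'll close.

```bash
python3 -m crank '{"translation":[[0.08,0.02,0.05],[0,0,0],[0,0,0],[0,0,0],[0,0,0],[0,0,0],[0,0,0],[0,0,0],[0,0,0],[0,0,0]],"dr":[[0,0,0],[0,0,0],[0,0,0],[0,0,0],[0,0,0],[0,0,0],[0,0,0],[0,0,0],[0,0,0],[0,0,0]],"grip":[0,0,0,0,0,0,0,0,0,0]}'
python3 look.py s10 300 200 440 320; python3 rel.py s10
```

```text
time_s: 15.18
ee_pos: [0.4874, -0.0656, 0.051]
orientation: [1.7, 2.188, 0.591]
contact_force: [4.7, 2.6, 4.3]
grip_width: 0.0153
grip_force: 61.1
scale 4.833333333333333
e [ 0.4875 -0.0656  0.051 ] toolx [-0.25   0.968  0.01 ] tooly [0.842 0.212 0.497] toolz [ 0.479  0.133 -0.868]
front finger 253 [[-18.0, -77.0, -119.0], [-9.0, -47.0, -84.0], [34.0, -14.0, -2.0]]
hump 449 [[-33.0, -63.0, -114.0], [-16.0, -19.0, -17.0], [21.0, 41.0, -14.0]]
rib top 54 [[-26.0, -7.0, -48.0], [-19.0, -0.0, -46.0], [-13.0, 7.0, -42.0]]
```

The rib is gripped, centred, at 15.3 mm. I'll lift.

```bash
python3 -m crank '{"translation":[[0,0,0.3],[0,0,0.7],[0,0,1.5],[0,0,2.5],[0,0,3],[0,0,3],[0,0,2],[0,0,0],[0,0,0]],"dr":[[0,0,0],[0,0,0],[0,0,0],[0,0,0],[0,0,0],[0,0,0],[0,0,0],[0,0,0],[0,0,0]],"grip":[0,0,0,0,0,0,0,0,0]}'
cat > cass.py <<'E'
from h import *
import sys
tag=sys.argv[1]; d=np.load(f"pics/{tag}.npy"); P=cloud("scene",d); im=cv2.imread(f"pics/{tag}.png"); hsv=cv2.cvtColor(im,cv2.COLOR_BGR2HSV)
s=sensors.state(); e=np.array(s["ee_pos"]); T=cv2.Rodrigues(np.array(s["orientation"]))[0]; L=(P-e)@T
near=(d>0)&(np.abs(L[...,0])<.08)&(np.abs(L[...,1])<.1)&(L[...,2]>-.05)&(L[...,2]<.03)
h=L[near&(cv2.inRange(hsv,(105,110,60),(125,255,255))>0)]; h=h[abs(h[:,2]-np.median(h[:,2]))<.006]
k=np.linalg.lstsq(np.c_[h[:,:2],np.ones(len(h))],h[:,2],rcond=None)[0]; print("hump z=",k.round(4),"tilt about x deg",np.degrees(np.arctan(k[1])).round(1),"about y",np.degrees(np.arctan(k[0])).round(1),len(h))
print("hump rect",cv2.minAreaRect((h[:,:2]*1000).astype(np.float32)),(1000*np.percentile(h,[1,99],axis=0)).round(0).tolist())
w=L[near&(hsv[...,1]<50)&(im.max(2)>110)&(abs(L[...,2]-(L[...,0]*k[0]+L[...,1]*k[1]+k[2])-.013)<.006)]
print("plate",len(w),(1000*np.percentile(w,[1,99],axis=0)).round(0).tolist(),cv2.minAreaRect((w[:,:2]*1000).astype(np.float32)))
t=L[near&(hsv[...,1]<50)&(im.max(2)>110)&(L[...,1]<-.052)]; print("tongue",len(t),(1000*np.percentile(t,[1,99],axis=0)).round(0).tolist())
E
python3 look.py s11 300 130 440 290; python3 cass.py s11
```

```text
time_s: 15.98
ee_pos: [0.4847, -0.0652, 0.1788]
orientation: [1.702, 2.193, 0.587]
contact_force: [-0.0, 0.1, -1.4]
grip_width: 0.0153
grip_force: 60.9
scale 3.625
e [ 0.4838 -0.0647  0.1766] toolx [-0.251  0.968  0.013] tooly [0.845 0.213 0.49 ] toolz [ 0.471  0.134 -0.872]
hump z= [ 0.0127 -0.007  -0.0184] tilt about x deg -0.4 about y 0.7 592
hump rect ((-3.3530235290527344, 3.7071075439453125), (82.7619857788086, 61.582271575927734), 89.64091491699219) [[-34.0, -37.0, -22.0], [24.0, 43.0, -15.0]]
plate 1082 [[-42.0, -69.0, -10.0], [35.0, 59.0, -1.0]] ((-2.930919647216797, -3.9639892578125), (78.38677215576172, 131.44302368164062), 0.09990285336971283)
tongue 365 [[-40.0, -69.0, -8.0], [33.0, -52.0, 0.0]]
```

View pics/c_s11.png

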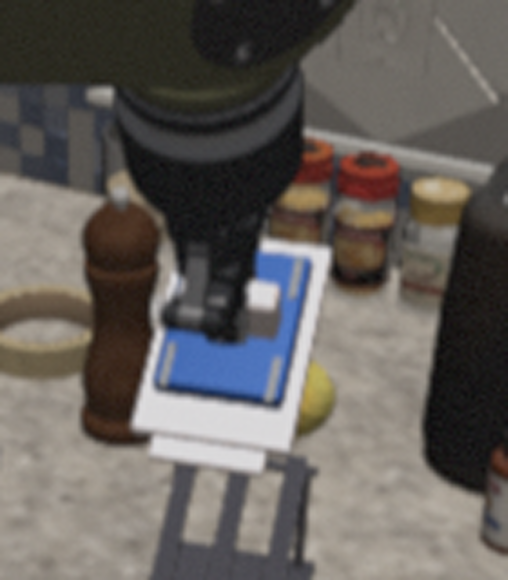

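The cassette hangs parallel to the tool, with its tongue at crop (205,455) and the stand below it empty. I'll compute the tool poses for hooking.

```bash
cat > tgt.py <<'E'
from h import *
O=np.array([.5052,-.2943,0]); YAW=-14.8; NOSE=np.array([-.003,-.070,-.0005])
def pose(nose_st,tilt,yaw=YAW):
    S=cv2.Rodrigues(np.array([0,0,np.radians(YAW)]))[0]
    Rc=cv2.Rodrigues(np.array([0,0,np.radians(yaw)]))[0]@cv2.Rodrigues(np.array([0,-np.radians(tilt),0]))[0]
    D=np.c_[Rc[:,1],Rc[:,0],-Rc[:,2]]; return O+S@np.array(nose_st)-D@NOSE, D
def step(nose_st,tilt):
    s=sensors.state(); e=np.array(s["ee_pos"]); T=cv2.Rodrigues(np.array(s["orientation"]))[0]; p,D=pose(nose_st,tilt)
    r=np.degrees(cv2.Rodrigues(D@T.T)[0].ravel()); print(nose_st,tilt,"shift cm",((p-e)*100).round(2),"dr",r.round(2),np.linalg.norm(r).round(1),"to",p.round(4))
E
python3 - <<'E'
from tgt import *
step((-.044,0,.075),12); step((-.044,0,.0275),12); step((-.0645,0,.0275),12)
E
```

```text
(-0.044, 0, 0.075) 12 shift cm [  4.59 -23.3   -8.76] dr [ -0.72  17.53 -29.01] 33.9 to [ 0.5297 -0.2977  0.0891]
(-0.044, 0, 0.0275) 12 shift cm [  4.59 -23.3  -13.51] dr [ -0.72  17.53 -29.01] 33.9 to [ 0.5297 -0.2977  0.0416]
(-0.0645, 0, 0.0275) 12 shift cm [  2.61 -22.77 -13.51] dr [ -0.72  17.53 -29.01] 33.9 to [ 0.5099 -0.2924  0.0416]
```

```bash
python3 -m crank '{"translation":[[0.57,-2.91,0.2],[0.57,-2.91,0.2],[0.57,-2.91,0],[0.57,-2.91,0],[0.57,-2.91,0],[0.57,-2.91,0],[0.57,-2.91,0],[0.6,-2.93,0],[0,0,-1.5],[0,0,-2],[0,0,-2],[0,0,-2],[0,0,-1.7],[0,0,0],[0,0,0],[0,0,0]],"dr":[[-0.09,2.19,-3.63],[-0.09,2.19,-3.63],[-0.09,2.19,-3.63],[-0.09,2.19,-3.63],[-0.09,2.19,-3.63],[-0.09,2.19,-3.63],[-0.09,2.19,-3.63],[-0.09,2.19,-3.63],[0,0,0],[0,0,0],[0,0,0],[0,0,0],[0,0,0],[0,0,0],[0,0,0],[0,0,0]],"grip":[0,0,0,0,0,0,0,0,0,0,0,0,0,0,0,0]}'
python3 look.py s12 400 200 560 360; python3 cass.py s12
cat > st.py <<'E'
from h import *
import sys
from tgt import O,YAW
tag=sys.argv[1]; d=np.load(f"pics/{tag}.npy"); P=cloud("scene",d); im=cv2.imread(f"pics/{tag}.png"); hsv=cv2.cvtColor(im,cv2.COLOR_BGR2HSV)
S=cv2.Rodrigues(np.array([0,0,np.radians(YAW)]))[0]; Q=(P-O)@S
b=(d>0)&(cv2.inRange(hsv,(105,110,60),(125,255,255))>0)&(abs(Q[...,0]+.063)<.02)&(abs(Q[...,1])<.06)
l=Q[b&(abs(Q[...,2]-.043)<.004)]; print("lip in st frame",len(l),(1000*np.percentile(l,[1,50,99],axis=0)).round(1).tolist(),cv2.minAreaRect((l[:,:2]*1000).astype(np.float32)))
e=np.array(sensors.state()["ee_pos"])
E
python3 st.py s12; python3 st.py s11; python3 -c "
from tgt import *
step((-.044,0,.0275),12)"
```

```text
time_s: 17.37
ee_pos: [0.5304, -0.2977, 0.0894]
orientation: [2.352, 1.811, 0.191]
contact_force: [1.1, -0.2, -1.7]
grip_width: 0.0148
grip_force: 60.7
scale 3.625
e [ 0.531  -0.2982  0.0906] toolx [ 0.256  0.967 -0.001] tooly [ 0.945 -0.25   0.211] toolz [ 0.204 -0.055 -0.978]
hump z= [-0.0036 -0.0158 -0.0157] tilt about x deg -0.9 about y -0.2 688
hump rect ((-3.162384033203125, 1.5776824951171875), (61.921756744384766, 83.1995849609375), 0.35266831517219543) [[-33.0, -40.0, -19.0], [26.0, 41.0, -11.0]]
plate 1141 [[-41.0, -71.0, -8.0], [36.0, 57.0, 3.0]] ((-1.8693084716796875, -6.613075256347656), (78.85885620117188, 132.6995086669922), 0.11188792437314987)
tongue 452 [[-40.0, -72.0, -6.0], [36.0, -52.0, 4.0]]
lip in st frame 453 [[-72.2, -47.6, 40.7], [-63.9, -2.8, 43.2], [-53.4, 48.4, 45.3]] ((-62.45175552368164, 0.5727920532226562), (97.87030029296875, 19.79636001586914), 89.4959487915039)
lip in st frame 454 [[-71.9, -47.5, 40.7], [-63.5, -2.8, 43.1], [-53.7, 48.1, 45.3]] ((-62.5185546875, 0.6577072143554688), (97.75018310546875, 19.566120147705078), 89.37059783935547)
(-0.044, 0, 0.0275) 12 shift cm [-0.13  0.05 -4.9 ] dr [0.1  0.15 0.03] 0.2 to [ 0.5297 -0.2977  0.0416]
```

View pics/c_s12.png

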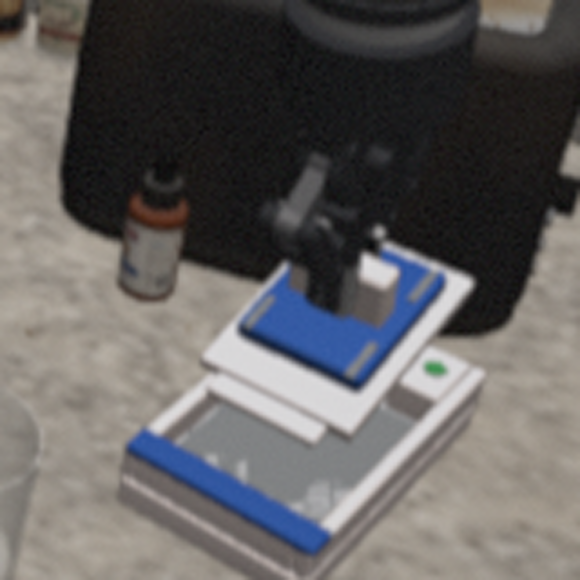

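The cassette is above the bay with its tongue at crop (265,410), just inside the lip at (230,490). I'll refine the nose offset and descend.

```bash
sed -i 's/NOSE=np.array(.*)$/NOSE=np.array([-.0025,-.071,.002])/' tgt.py; python3 -c "
from tgt import *
step((-.044,0,.0275),12)"
```

```text
(-0.044, 0, 0.0275) 12 shift cm [-0.1  -0.01 -4.64] dr [0.1  0.15 0.03] 0.2 to [ 0.53   -0.2983  0.0442]
```

```bash
python3 -m crank '{"translation":[[-0.05,0,-0.8],[-0.05,0,-0.8],[0,0,-0.8],[0,0,-0.8],[0,0,-0.8],[0,0,-0.5],[0,0,0],[0,0,0],[0,0,0]],"dr":[[0,0,0],[0,0,0],[0,0,0],[0,0,0],[0,0,0],[0,0,0],[0,0,0],[0,0,0],[0,0,0]],"grip":[0,0,0,0,0,0,0,0,0]}'
python3 look.py s13 400 200 560 360; python3 cass.py s13; python3 -c "
from tgt import *
step((-.044,0,.0275),12);step((-.064,0,.0275),12)"
```

```text
time_s: 18.17
ee_pos: [0.5299, -0.2982, 0.0452]
orientation: [2.351, 1.81, 0.191]
contact_force: [0.1, 0.0, -1.6]
grip_width: 0.0147
grip_force: 60.8
scale 3.625
e [ 0.53   -0.2983  0.0455] toolx [ 0.256  0.967 -0.001] tooly [ 0.945 -0.25   0.211] toolz [ 0.204 -0.055 -0.977]
hump z= [ 0.0038  0.0007 -0.0162] tilt about x deg 0.0 about y 0.2 1111
hump rect ((-2.023792266845703, -25.905784606933594), (98.49154663085938, 139.26243591308594), 0.029738837853074074) [[-49.0, -95.0, -19.0], [44.0, 41.0, -13.0]]
plate 1476 [[-52.0, -99.0, -9.0], [46.0, 57.0, 2.0]] ((-2.5311927795410156, -20.191268920898438), (100.99813842773438, 159.5450897216797), 0.0301258135586977)
tongue 1305 [[-78.0, -100.0, -13.0], [77.0, -53.0, 30.0]]
(-0.044, 0, 0.0275) 12 shift cm [-0.   -0.   -0.13] dr [0.11 0.15 0.03] 0.2 to [ 0.53   -0.2983  0.0442]
(-0.064, 0, 0.0275) 12 shift cm [-1.93  0.51 -0.13] dr [0.11 0.15 0.03] 0.2 to [ 0.5107 -0.2932  0.0442]
```

View pics/c_s13.png

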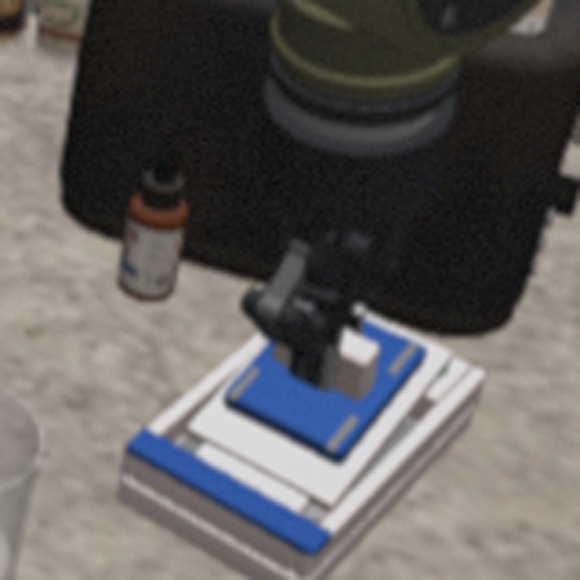

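The tongue at crop (200,450) to (305,505) is now low in the bay, just behind the lip. I'll check the sideways centring by casting rays.

Run:
```python
from tgt import *
im=cv2.imread("pics/s13.png"); d=np.load("pics/s13.npy"); P=cloud("scene",d)
S=cv2.Rodrigues(np.array([0,0,np.radians(YAW)]))[0]
for n,x,y,z in(("plateL",190,430,.0367),("plateR",333,503,.0367),("lipL",148,432,.043),("lipR",328,538,.043),("lipfL",130,445,.043),("lipfR",312,553,.043),("tngL",200,450,.0317),("tngR",305,505,.0317)):
    print(n,(1000*(ray("scene",400+x/3.625,200+y/3.625,z)-O)@S).round(1))
# depth-based: hump edges (blue) in station coords
Q=(P-O)@S; hsv=cv2.cvtColor(im,cv2.COLOR_BGR2HSV)
b=(d>0)&(cv2.inRange(hsv,(105,110,60),(125,255,255))>0)&(abs(Q[...,1])<.06)&(Q[...,2]>.03)
for lo,hi in((-.01,.0),(0,.01),(.02,.04),(.04,.055)):
    h=Q[b&(Q[...,0]>lo)&(Q[...,0]<hi)]; print(lo,len(h),(1000*np.percentile(h[:,1],[1,99])).round(1) if len(h) else 0)
l=Q[b&(Q[...,0]<-.052)]; print("lip",(1000*np.percentile(l[:,1],[1,99])).round(1))
```

```text
plateL [-32.4  36.2  36.7]
plateR [-29.7 -38.1  36.7]
lipL [-54.9  46.9  43. ]
lipR [-58.6 -49.3  43. ]
lipfL [-68.9  48.   43. ]
lipfR [-72.  -48.6  43. ]
tngL [-36.3  27.4  31.7]
tngR [-34.8 -27.6  31.7]
-0.01 145 [-30.6  23.8]
0 155 [-30.4  24.9]
0.02 59 [-30.9  29.7]
0.04 43 [-31.1 -13.4]
lip [-47.7  48.6]
```

The cassette is centred to about 1 mm, and the tongue tip is just hidden behind the lip, as expected. I'll slide it under.

```bash
python3 -m crank '{"translation":[[-0.3,0.08,-0.05],[-0.4,0.1,-0.05],[-0.4,0.1,0],[-0.4,0.1,0],[-0.25,0.07,0],[-0.18,0.06,0],[0,0,0],[0,0,0],[0,0,0]],"dr":[[0,0,0],[0,0,0],[0,0,0],[0,0,0],[0,0,0],[0,0,0],[0,0,0],[0,0,0],[0,0,0]],"grip":[0,0,0,0,0,0,0,0,0]}'
python3 look.py s14 400 200 560 360
python3 - <<'E'
from tgt import *
d=np.load("pics/s14.npy"); im=cv2.imread("pics/s14.png"); P=cloud("scene",d); S=cv2.Rodrigues(np.array([0,0,np.radians(YAW)]))[0]; Q=(P-O)@S; hsv=cv2.cvtColor(im,cv2.COLOR_BGR2HSV)
b=(d>0)&(cv2.inRange(hsv,(105,110,60),(125,255,255))>0)&(abs(Q[...,1])<.06)&(Q[...,2]>.03)
h=Q[b&(Q[...,0]>-.049)]; k=np.linalg.lstsq(np.c_[h[:,:2],np.ones(len(h))],h[:,2],rcond=None)[0]
h=h[abs(h[:,2]-h[:,:2]@k[:2]-k[2])<.004]; k=np.linalg.lstsq(np.c_[h[:,:2],np.ones(len(h))],h[:,2],rcond=None)[0]
print(k,np.degrees(np.arctan(k[:2])),cv2.minAreaRect((h[:,:2]*1000).astype(np.float32)),(1000*np.percentile(h,[1,99],axis=0)).round(1).tolist())
step((-.064,0,.0275),12)
E
```

```text
time_s: 18.97
ee_pos: [0.5104, -0.2929, 0.044]
orientation: [2.351, 1.81, 0.191]
contact_force: [-0.1, 0.1, -1.6]
grip_width: 0.0148
grip_force: 60.7
scale 3.625
e [ 0.5105 -0.2929  0.0441] toolx [ 0.256  0.967 -0.001] tooly [ 0.945 -0.25   0.21 ] toolz [ 0.203 -0.055 -0.978]
[0.22675807 0.00074049 0.06004662] [12.77622381  0.04242672] ((3.6858177185058594, -0.2014904022216797), (61.97657775878906, 80.89967346191406), 89.89148712158203) [[-35.9, -30.7, 49.6], [42.9, 28.7, 69.9]]
(-0.064, 0, 0.0275) 12 shift cm [ 0.02 -0.02  0.02] dr [0.08 0.12 0.03] 0.1 to [ 0.5107 -0.2932  0.0442]
```

The hump fit gives a tilt of 12.8° and the nose at x = -63.5, z = 28 mm, so the tongue is hooked. I'll work out the swing.

Run:
```python
from tgt import *
ps=[pose((-.0645,0,z),t)[0] for t,z in((12,.0275),(9,.0268),(6,.026),(3,.0255),(0,.025),(-1,.0245))]
print((np.diff(ps,axis=0)*100).round(2)); step((-.0645,0,.0275),12)
S=cv2.Rodrigues(np.array([0,0,np.radians(YAW)]))[0]; print("dr per 3deg down", (S@[0,3,0]).round(2))
```

```text
[[ 0.08 -0.02 -0.43]
 [ 0.06 -0.02 -0.45]
 [ 0.04 -0.01 -0.42]
 [ 0.02 -0.01 -0.42]
 [ 0.   -0.   -0.17]]
(-0.0645, 0, 0.0275) 12 shift cm [-0.03 -0.01  0.02] dr [0.08 0.12 0.03] 0.1 to [ 0.5102 -0.293   0.0442]
dr per 3deg down [0.77 2.9  0.  ]
```

```bash
python3 -m crank '{"translation":[[0.01,0,-0.21],[0.04,-0.01,-0.22],[0.03,-0.01,-0.22],[0.03,-0.01,-0.23],[0.02,0,-0.21],[0.02,-0.01,-0.21],[0,0,0],[0,0,0]],"dr":[[0.38,1.45,0],[0.38,1.45,0],[0.38,1.45,0],[0.38,1.45,0],[0.38,1.45,0],[0.38,1.45,0],[0,0,0],[0,0,0]],"grip":[0,0,0,0,0,0,0,0]}'
python3 -m crank '{"translation":[[0.01,0,-0.21],[0.01,-0.01,-0.21],[0,0,0],[0,0,0],[0,0,0]],"dr":[[0.38,1.45,0],[0.38,1.45,0],[0,0,0],[0,0,0],[0,0,0]],"grip":[0,0,0,0,0]}'
cat > fin.py <<'E'
from tgt import *
import sys
im,d=snap("scene",sys.argv[1]); im=im[:,:,::-1].copy(); P=cloud("scene",d); S=cv2.Rodrigues(np.array([0,0,np.radians(YAW)]))[0]; Q=(P-O)@S; hsv=cv2.cvtColor(im,cv2.COLOR_BGR2HSV)
b=(d>0)&(cv2.inRange(hsv,(105,110,60),(125,255,255))>0)&(abs(Q[...,1])<.06)&(Q[...,2]>.03)
h=Q[b&(Q[...,0]>-.049)]
for _ in range(3):
    k=np.linalg.lstsq(np.c_[h[:,:2],np.ones(len(h))],h[:,2],rcond=None)[0]; h=h[abs(h[:,2]-h[:,:2]@k[:2]-k[2])<.004]
print("hump plane",k.round(4),"deg",np.degrees(np.arctan(k[:2])).round(2),cv2.minAreaRect((h[:,:2]*1000).astype(np.float32)))
o=Q[(d>0)&(cv2.inRange(hsv,(3,150,100),(18,255,255))>0)&(Q[...,0]>.04)&(abs(Q[...,1])<.03)]; print("catch",len(o),(1000*np.percentile(o,[2,50,98],axis=0)).round(1).tolist() if len(o) else 0)
E
python3 fin.py s15; python3 -c "
from tgt import *
step((-.0645,0,.025),0)"
```

```text
time_s: 19.68
ee_pos: [0.5116, -0.2931, 0.0302]
orientation: [2.455, 1.891, 0.049]
contact_force: [-1.7, -0.6, -1.1]
grip_width: 0.0149
grip_force: 60.9
time_s: 20.1
ee_pos: [0.5123, -0.2933, 0.0267]
orientation: [2.487, 1.915, 0.001]
contact_force: [-0.2, 0.4, -0.7]
grip_width: 0.0148
grip_force: 60.6
hump plane [ 0.0239 -0.0046  0.0433] deg [ 1.37 -0.26] ((7.793304443359375, 0.08818435668945312), (81.83055877685547, 63.879119873046875), 0.6598650217056274)
catch 97 [[64.6, -14.9, 35.9], [71.7, -4.0, 39.0], [88.0, 8.8, 43.5]]
(-0.0645, 0, 0.025) 0 shift cm [-0.01 -0.02  0.02] dr [0.11 0.13 0.02] 0.2 to [ 0.5121 -0.2935  0.027 ]
```

It is almost flat but probably not snapped yet, so I'll press the tail down further.

```bash
python3 -m crank '{"translation":[[0,0,-0.12],[0,0,-0.12],[0,0,-0.12],[0,0,0],[0,0,0]],"dr":[[0.2,0.72,0],[0.2,0.72,0],[0.2,0.72,0],[0,0,0],[0,0,0]],"grip":[0,0,0,0,0]}'
python3 fin.py s16
```

```text
time_s: 20.57
ee_pos: [0.5128, -0.2944, 0.0267]
orientation: [-2.467, -1.9, 0.037]
contact_force: [-8.9, 1.8, 16.2]
grip_width: 0.0151
grip_force: 63.2
hump plane [-0.0048  0.0058  0.0435] deg [-0.27  0.33] ((10.146688461303711, -1.0858707427978516), (84.77529907226562, 62.274559020996094), 0.8858160376548767)
catch 87 [[64.4, -15.3, 35.9], [72.7, -5.1, 39.3], [87.3, 7.3, 43.7]]
```

```bash
cat > cat.py <<'E'
from tgt import *
S=cv2.Rodrigues(np.array([0,0,np.radians(YAW)]))[0]
import sys
for tag in sys.argv[1:]:
    im=cv2.imread(f"pics/{tag}.png"); d=np.load(f"pics/{tag}.npy"); Q=(cloud("scene",d)-O)@S; hsv=cv2.cvtColor(im,cv2.COLOR_BGR2HSV)
    m=(d>0)&(cv2.inRange(hsv,(3,150,100),(18,255,255))>0)&(Q[...,0]>.04)&(abs(Q[...,1])<.03); v,u=np.nonzero(m)
    o=Q[m]; print(tag,len(o),(1000*np.percentile(o,[2,50,98],axis=0)).round(1).tolist(),"px",u.min(),u.max(),v.min(),v.max(),u.mean().round(1),v.mean().round(1))
E
python3 cat.py scene0 s2 s12 s13 s14 s15 s16
```

```text
scene0 123 [[64.5, -14.7, 35.9], [69.5, -0.4, 38.8], [88.5, 13.6, 43.8]] px 491 509 294 305 500.1 299.6
s2 125 [[64.4, -14.7, 35.7], [70.4, -0.7, 39.0], [89.0, 13.5, 43.2]] px 491 509 294 305 500.2 299.6Traceback (most recent call last):
  File "cat.py", line 7, in <module>
    o=Q[m]; print(tag,len(o),(1000*np.percentile(o,[2,50,98],axis=0)).round(1).tolist(),"px",u.min(),u.max(),v.min(),v.max(),u.mean().round(1),v.mean().round(1))
                                   ~~~~~~~~~~~~~^^^^^^^^^^^^^^^^^^^^
    return _quantile_unchecked(
        a, q, axis, out, overwrite_input, method, keepdims, weights)
    return _ureduce(a,
                    func=_quantile_ureduce_func,
    ...<5 lines>...
                    overwrite_input=overwrite_input,
                    method=method)
    r = func(a, **kwargs)
    result = _quantile(arr,
                       quantiles=q,
    ...<2 lines>...
                       out=out,
                       weights=wgt)
    slices_having_nans = np.isnan(arr[-1, ...])
                                  ~~~^^^^^^^^^
IndexError: index -1 is out of bounds for axis 0 with size 0
```

The catch is sprung out while the cassette is flat. I'll ease off the load, let go and look.

```bash
python3 -m crank '{"translation":[[0,0,0.18],[0,0,0.18],[0,0,0],[0,0,0]],"dr":[[-0.3,-1.1,0],[-0.3,-1.1,0],[0,0,0],[0,0,0]],"grip":[0,0,0,0]}'
python3 fin.py s17; python3 cat.py scene0 s15 s16 s17
```

```text
time_s: 20.95
ee_pos: [0.5116, -0.2931, 0.0264]
orientation: [2.488, 1.915, 0.001]
contact_force: [0.5, -0.5, -0.7]
grip_width: 0.0146
grip_force: 60.7
hump plane [ 0.021  -0.0012  0.043 ] deg [ 1.2  -0.07] ((7.186088562011719, -0.037502288818359375), (83.82594299316406, 62.21028137207031), 0.04284911975264549)
catch 97 [[65.4, -15.2, 35.6], [70.8, -4.0, 38.9], [88.9, 8.7, 43.8]]
scene0 123 [[64.5, -14.7, 35.9], [69.5, -0.4, 38.8], [88.5, 13.6, 43.8]] px 491 509 294 305 500.1 299.6
s15 97 [[64.6, -14.9, 35.9], [71.7, -4.0, 39.0], [88.0, 8.8, 43.5]] px 496 509 295 305 501.9 300.3
s16 87 [[64.4, -15.3, 35.9], [72.7, -5.1, 39.3], [87.3, 7.3, 43.7]] px 497 509 295 305 502.5 300.4
s17 97 [[65.4, -15.2, 35.6], [70.8, -4.0, 38.9], [88.9, 8.7, 43.8]] px 496 509 295 305 501.8 300.3
```

The plate top at the tail is at about 32 mm, below the catch nose at 34 mm, and the catch is fully out. So it looks snapped, with some play. I'll open partway, rise and view.

```bash
python3 -m crank '{"translation":[[0,0,0],[0,0,0],[0,0,0],[0,0,0],[0,0,0.5],[0,0,1],[0,0,2],[0,0,3],[0,0,3],[0,0,3],[0,0,0],[0,0,0]],"dr":[[0,0,0],[0,0,0],[0,0,0],[0,0,0],[0,0,0],[0,0,0],[0,0,0],[0,0,0],[0,0,0],[0,0,0],[0,0,0],[0,0,0]],"grip":[5,5,5,5,5,5,5,5,5,5,5,5]}'
python3 look.py s18 420 250 550 350; python3 fin.py s19; python3 cat.py scene0 s19
```

```text
time_s: 22.0
ee_pos: [0.5137, -0.2945, 0.1559]
orientation: [2.482, 1.911, 0.005]
contact_force: [-0.1, -0.4, -1.3]
grip_width: 0.05
grip_force: 0.0
scale 5.8
e [ 0.5125 -0.2937  0.1533] toolx [ 0.256  0.967 -0.002] tooly [ 0.967 -0.256  0.005] toolz [ 0.005 -0.003 -1.   ]
hump plane [0.0153 0.011  0.0422] deg [0.88 0.63] ((6.581459045410156, -0.6173591613769531), (81.32744598388672, 61.90797424316406), 1.5055773258209229)
catch 123 [[63.7, -14.5, 35.7], [69.8, -0.1, 39.0], [87.7, 13.7, 43.7]]
scene0 123 [[64.5, -14.7, 35.9], [69.5, -0.4, 38.8], [88.5, 13.6, 43.8]] px 491 509 294 305 500.1 299.6
s19 123 [[63.7, -14.5, 35.7], [69.8, -0.1, 39.0], [87.7, 13.7, 43.7]] px 491 509 294 305 500.0 299.6
```

View pics/c_s18.png

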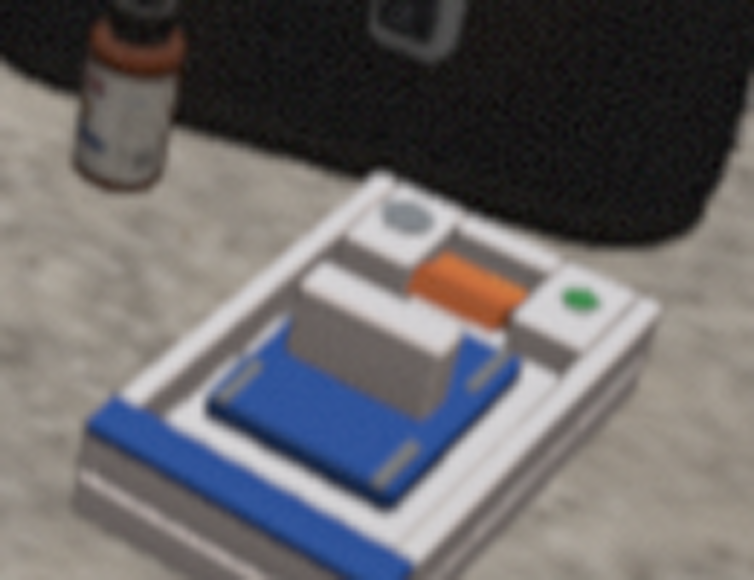

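The crop shows the cassette lying flat in the bay. The lip at (250,490) covers its front edge, and the orange catch at (468,290) is fully out over the tail. A last check on the shaker and bystanders, then I'll hand in.

Run:
```python
from h import *
d=np.load("pics/s19.npy"); P=cloud("scene",d); X,Y,Z=P[...,0],P[...,1],P[...,2]; lab=(d>0)&(X>.44)&(X<.54)&(Y>.14)&(Y<.24)
for z in(.03,.05,.07,.095): q=P[lab&(abs(Z-z)<.006)]; print(z,len(q),np.percentile(q[:,:2],[3,50,97],axis=0).round(3).tolist())
print(P[lab][:,2].max())
a=cv2.imread("pics/scene0.png").astype(int); b=cv2.imread("pics/s19.png").astype(int); D=np.abs(a-b).max(2)
for n,(u0,v0,u1,v1) in dict(mill=(320,185,348,252),tin=(245,275,290,315),glass=(360,305,412,370),drop=(433,245,452,283)).items(): print(n,(D[v0:v1,u0:u1]>40).mean().round(3))
```

```text
0.03 81 [[0.472, 0.165], [0.478, 0.174], [0.501, 0.194]]
0.05 98 [[0.472, 0.166], [0.477, 0.176], [0.5, 0.198]]
0.07 86 [[0.476, 0.169], [0.481, 0.176], [0.498, 0.196]]
0.095 116 [[0.477, 0.171], [0.485, 0.18], [0.503, 0.199]]
0.10415988604288792
mill 0.0
tin 0.0
glass 0.038
drop 0.0
```

```bash
python3 -c "
from workcell import order
print(order.close_job())"
```

```text
the job is handed in; nothing more can be done
None
```

The job is handed in, with no verdict returned: by my last camera check the shaker stands upright in the middle of the tray, the cassette lies flat under the lip with the orange catch sprung out over it, and the bystanders look unmoved.

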